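# Seat the inspection pallet on its three-ball kinematic base

### The job

Put the inspection pallet (the aluminium plate with the bar handle and two bushes bolted on) onto the three-ball kinematic base, the same way round as the base, cut-corner end over cut-corner end. Lower it on, never let it drop, and press it down until all four spring rollers have snapped over its edge and it sits fully home on the balls; then let go.

Things in the scene. Friction and masses are not known exactly. Their poses are not given: they have to be found in the camera images.
- pallet_grip (a point): Centre of the pallet's handle, a dark steel bar 62 mm long (x), 14 wide (y), 14 high, on two posts of 11 mm diameter at x = +-22 mm. Grip it across its width (fingers closing along y). One rigid loose piece, about 0.6 kg, balanced under this point. x axis towards the cut-corner end, z up. Starts 61 mm above the granite. Keep hold of it while pressing down: pushed at a free spot the pallet tips.
- pallet_top (a point): Centre of the top face of the pallet's plate, 35 mm under pallet_grip, same axes. Aluminium plate 170 (x) x 120 (y) x 14 mm, edges fully rounded (radius 7), the two corners at the +x end cut by 25 mm at 45 degrees. Two bushes of 36 mm diameter, 12 mm high, are bolted on at x = -58 and +58 mm; screw heads reach 19 mm above the plate. The measuring machine overhangs the granite beyond y = 0.33.
- pallet_groove (a point): Middle of the mouth of the V groove at the pallet's cut-corner end: 56 mm in +x from the handle, 61 mm below it. Three V blocks 12 mm high carry the plate; each has a 90 degree groove in its underside, 18 mm wide at the mouth, 9 mm deep, at x, y = (56, 0), (-50, 36), (-50, -36) mm from the handle, pointing to the middle of these three.
- kinematic_base: Steel base plate 190 (x) x 156 (y) x 12 mm, bolted to the granite (does not move), its two +x corners cut off by 34 mm. Origin at the centre of its underside, x axis towards the cut-corner end, z up. Carries three balls and four upright spring levers with rollers, two on its +y and two on its -y side (x = -50 and +38 mm), whose thumb tabs reach 79 mm above the underside.
- locator (a point): Centre of the single locating ball at the base's cut-corner end, 28 mm above the base's underside. Three steel balls of 16 mm diameter on dark collars, at x, y = (56, 0), (-50, 36), (-50, -36) mm from the base's origin. They draw the pallet in from about 5 mm and 0.05 rad off: grooves, balls and rollers are oiled and slide easily.
- home (a point): Point fixed to the base, 91.3 mm above its underside on its centre line: the handle centre (pallet_grip) lies here, axes alike, when the pallet is home. It meets the rollers 20 mm above; pushing all four aside takes about 15 N, its weight of 5 to 8 N included, so weight alone does not seat it. About 9 mm above home they pass its widest part, snap in over the edge and pull it down the rest.
- latch_left1 (a joint): Angle (rad) of the spring lever on the base's +y side at x = -50 mm: 0 at rest without pallet, grows outward to about 0.12 as the pallet's round edge passes, 0.01 to 0.02 when the pallet is home. Its roller (16 mm diameter, centre 59 mm above the base's underside) presses inward with 3 N.
- latch_left2 (a joint): The same for the lever on the base's +y side at x = +38 mm.
- latch_right1 (a joint): The same for the lever on the base's -y side at x = -50 mm.
- latch_right2 (a joint): The same for the lever on the base's -y side at x = +38 mm.

How it is judged:
By the outcome, as a careful person would: the job done as asked, in the order asked, and still so for the second after the job is handed in, with the robot touching nothing.
It also fails if it takes over 42 s, if anything falls off the work surface, if the arm or the gripper's body presses on something with over 40 N, if the wrist force passes 120 N, or if a joint passes its speed limit or range.

### The arm

A 6-joint arm with a two-finger parallel gripper is mounted at the origin on a cart in front of the work surface, level with it; the furniture and walls round the work are solid. World frame = base frame: x ahead of the robot, y to its left, z up, the work surface at z = 0. Lengths are in m, angles in degrees, forces in N, time in s.
With the tool pointing down it reaches from about 0.375 to 0.9 m from the base axis. Payload 3.1 kg.
Tool frame: the origin (TCP) lies at the centre of the arm's flange, where the gripper is bolted on; the fingertips stand 182 mm ahead of it and the grasp point (between the pads) lies bot.grip_point_offset ahead of it (bot.grip_point_offset is the distance from the TCP to the grasp point, in m); x points along the fingers, z is the direction in which the jaws open and shut, and the axes are right-handed (so a half turn about x gives the same grasp; the last joint's range is limited). The gripper opens to 87 mm and grips with 3 to 60 N. Pads are 19 mm wide; open, the fingers measure 117 mm over their backs; the gripper's body (75 mm by 190 mm) begins 51 mm behind the grasp point.
Start: joints at [-10.227, 30.224, 82.088, -0, 67.689, -10.227], TCP at [0.625, 0, 0.405] pointing down, gripper open.
Joint ranges: [-176.69, 176.69], [-43.24, 126.21], [12.49, 139.97], [-82, 262], [0, 151.66], [-163.58, 163.58]. Speed limits (degrees/s): [159.86, 159.86, 180, 180, 180, 180].

### API

Orientations are given as a 3x3 rotation matrix whose columns are the frame's x, y, z axes.
In Python, from rig import bot gives the robot as it stands.
- The arm moves only by the tool step_arm, never from a script. Its argument "motion" is a list that holds one entry, the list of rows, each a list of 7 numbers: the turn, a rotation vector about the world's x, y, z in degrees, then the shift along the world's x, y, z in mm, then the finger opening in mm, from 0 to 87. A call has 1 to 12 rows; each row is the pose to reach, as a shift and turn from the pose commanded when the call began; what a row does not reach only later rows make up. A row lasts 1/12 s, in which the tool goes at most 41.7 mm and 7.16 degrees, less where a joint would pass 70% of its speed; a pose out of reach is approached as far as the arm can. A call with a gripper value outside its range is refused whole. The fingers move at their own pace and stop on an object; the grip force is fixed at half the most. Time passes only in rows, so rows that repeat a pose let the fingers close. It gives the time, the measured TCP pose, the force and the opening at its end, in the units of the state.
- bot.read_state(): the state, without advancing time (a new reading comes with each control period).
- bot.capture(name): name is "side" or "top"; returns a dict with "frame" (480x640x3 uint8, red, green, blue), "range_z" (480x640 float32, m along the optical axis (not along the pixel's ray), 0 where there is no reading), "fx", "fy", "cx", "cy" (pixels), "dist_coeffs" ([k1, k2, p1, p2, k3] as OpenCV has them; the pictures are not rectified), "cam_to_world" (4x4, takes a point from camera to world coordinates). Camera axes: x right, y down, z forward; pixel columns grow to the right and rows downward; lengths in m; the calibration is good to about 2 mm. A picture is of the moment at which its call begins.
- bot.hand_in(): hands the job in, once; it reports no verdict.
The state is a dict: "time_s": time; "joint_positions": joint angles; "qvel": joint speeds; "tau": joint torques, N m; "position": TCP position; "tcp_rot": TCP orientation; "force": force on the tool from outside, world axes, zero at the start; "moment": the same for the moment, N m; "opening": opening from 0.0 (shut) to 1.0 (fully open).
Only numpy, scipy, OpenCV 4.12 (cv2) and the standard library are available. Lean on these libraries where they do the work, as an engineer would, in place of code of your own. Each camera call takes 0.05 s, during which the arm holds its last target.

## Working session

There is one attempt and no reset: what is moved stays moved. The work goes in short steps, Python scripts to look and compute and a tool call to move; the robot and the scene stay as the last step left them, time stands still between calls to the robot, and variables do not carry over. Pictures are saved under pics/ and viewed, and the job is handed in when it is done.

Besides the shell and the picture viewer there is one more tool, called as a command line: name --argument value ..., lists and objects as JSON in quotes. step_arm: Moves the arm, as the interface text tells. Its arguments: {"type":"object","properties":{"motion":{"type":"array"}},"required":["motion"]}

```bash
mkdir -p pics; ls; python3 - <<'E'
from rig import bot
import cv2,numpy as np
s=bot.read_state();print(s);print(bot.grip_point_offset)
for n in("top","side"):
    c=bot.capture(n)
    np.savez(f"{n}0.npz",**c)
    cv2.imwrite(f"pics/{n}0.png",c["frame"][:,:,::-1])
    print(n,c["fx"],c["fy"],c["cx"],c["cy"],c["dist_coeffs"],c["cam_to_world"])
E
```

```text
pics
{'time_s': 0.0, 'joint_positions': array([-1.02281120e+01,  3.02782719e+01,  8.21560501e+01, -1.16564939e-03,
        6.76901100e+01, -1.02264190e+01]), 'qvel': array([ 0.00415933,  0.0676073 ,  0.04656222,  0.03388442,  0.05381268,
       -0.01316445]), 'tau': array([-5.45745443e-04, -4.40045428e+01, -1.76593530e+01,  6.32597599e-02,
        5.83207863e-02, -1.53719384e-04]), 'position': array([6.24654821e-01, 8.04940628e-05, 4.03780527e-01]), 'tcp_rot': array([[-2.14057571e-03,  2.21981510e-05,  9.99997709e-01],
       [ 3.67109275e-04,  9.99999932e-01, -2.14123733e-05],
       [-9.99997642e-01,  3.67062599e-04, -2.14058371e-03]]), 'force': array([ 1.32712611,  0.36949268, -0.12549258]), 'moment': array([ 0.01181163,  0.02375508, -0.01766722]), 'opening': 1.0025121299152264}
0.1635
top 440.71529757024524 440.71529757024524 318.05834521406985 237.33812887263673 [-0.01683012  0.          0.          0.          0.        ] [[-0.0020274  -0.99294338  0.11857207  0.46612835]
 [-0.99890729  0.00754726  0.04612227  0.08964597]
 [-0.0466917  -0.11834899 -0.99187368  0.95106332]
 [ 0.          0.          0.          1.        ]]
side 528.2529347823455 528.2529347823455 320.39152255979616 238.7833171444485 [-0.08395847  0.          0.          0.          0.        ] [[-0.99610188 -0.06592974  0.058603    0.53652286]
 [-0.08569413  0.56572308 -0.82013043  0.81371817]
 [ 0.02091791 -0.82195539 -0.56916761  0.56546465]
 [ 0.          0.          0.          1.        ]]
```

View pics/top0.png

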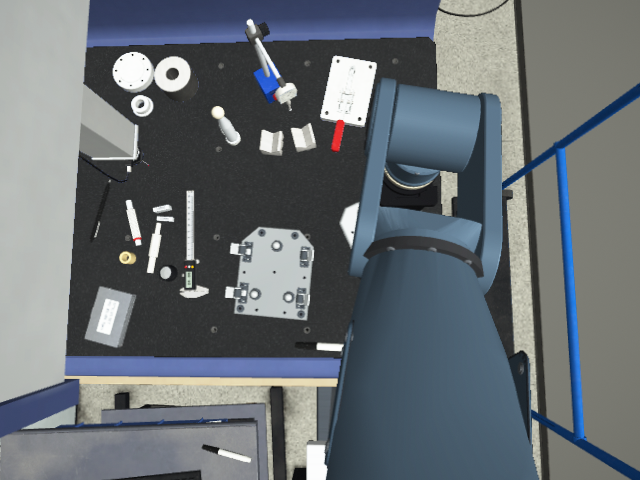

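View pics/side0.png

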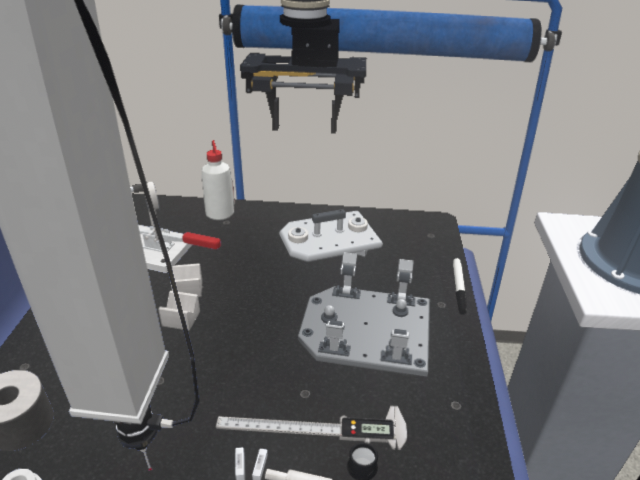

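```bash
cat > h.py <<'E'
import cv2,numpy as np
def load(f): return dict(np.load(f))
def ray(c,uv):
    K=np.array([[c["fx"],0,c["cx"]],[0,c["fy"],c["cy"]],[0,0,1.]])
    p=cv2.undistortPoints(np.array(uv,float).reshape(-1,1,2),K,np.array(c["dist_coeffs"]))[:,0]
    T=np.array(c["cam_to_world"]); d=np.c_[p,np.ones(len(p))]
    return T[:3,3],d@T[:3,:3].T
def onz(c,uv,z):
    o,d=ray(c,uv); return o+d*((z-o[2])/d[:,2])[:,None]
def dep(c,uv):
    o,d=ray(c,uv); uv=np.round(np.array(uv)).astype(int).reshape(-1,2)
    return o+d*c["range_z"][uv[:,1],uv[:,0]][:,None]
def crop(c,x0,y0,x1,y1,s,f):
    cv2.imwrite(f,cv2.resize(np.ascontiguousarray(c["frame"][y0:y1,x0:x1,::-1]),None,fx=s,fy=s,interpolation=cv2.INTER_CUBIC))
E
python3 - <<'E'
from h import *
t=load("top0.npz");s=load("side0.npz")
crop(t,220,215,330,330,5,"pics/t0base.png")
crop(s,270,200,450,380,3.3,"pics/s0.png")
E
```

```text
(no output)
```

View pics/t0base.png

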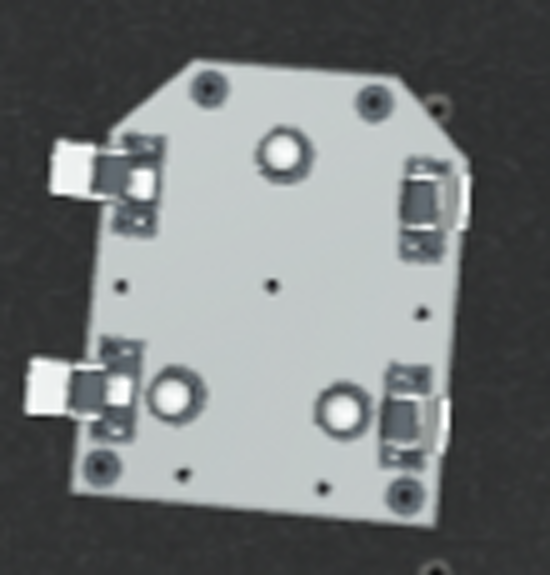

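View pics/s0.png

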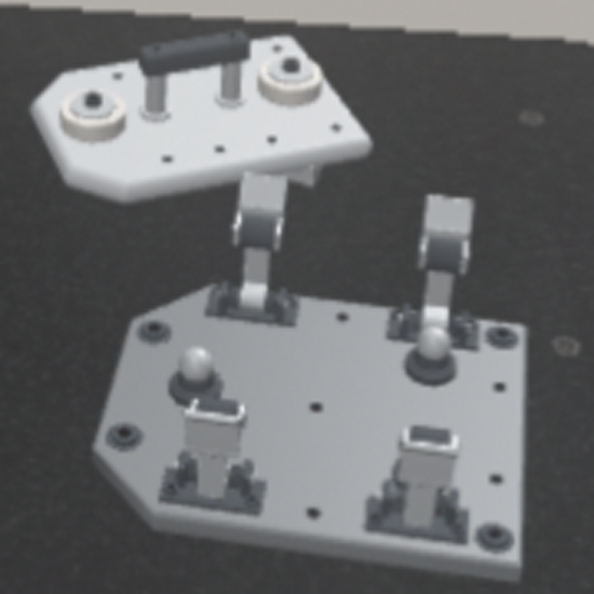

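```bash
python3 - <<'E'
from h import *
np.set_printoptions(precision=4,suppress=True)
t=load("top0.npz");s=load("side0.npz")
def cr(p,x0,y0,k): return (np.array(p,float)+.5)/k+[x0,y0]-.5
b=cr([(285,153),(176,395),(343,410)],220,215,5)
P=onz(t,b,0.028+0.002);print("balls top",P)
print("hole",onz(t,cr([(272,286)],220,215,5),0.012), dep(t,cr([(272,286)],220,215,5)))
c=onz(t,cr([(196,60),(398,76),(435,526),(72,491)],220,215,5),0.012);print("corners",c)
sb=cr([(197,365),(433,344)],270,200,3.3)
print("balls side",onz(s,sb,0.028))
print("side hole",onz(s,cr([(316,407)],270,200,3.3),0.012))
def fit(A,B):
    a=A-A.mean(0);b_=B-B.mean(0)
    th=np.arctan2((a[:,0]*b_[:,1]-a[:,1]*b_[:,0]).sum(),(a*b_).sum());R=np.array([[np.cos(th),-np.sin(th)],[np.sin(th),np.cos(th)]])
    t_=B.mean(0)-R@A.mean(0);return np.degrees(th),t_,B-(A@R.T+t_)
M=np.array([(.056,0),(-.05,.036),(-.05,-.036)])
print("balls fit",fit(M,P[:,:2]))
C=np.array([(.095,.044),(.095,-.044),(-.095,-.078),(-.095,.078)])
print("corner fit",fit(C,c[:,:2]))
# pallet
bush=cr([(93,100),(291,66)],270,200,3.3)
print("bush screw tops",onz(s,bush,0.026+.019),dep(s,bush))
bar=cr([(147,52),(243,38),(195,45)],270,200,3.3)
print("bar top",onz(s,bar,0.068),dep(s,bar))
E
```

```text
balls top [[0.5602 0.2202 0.03  ]
 [0.4588 0.2651 0.03  ]
 [0.4525 0.1949 0.03  ]]
hole [[0.5049 0.2278 0.012 ]] [[0.5048 0.2274 0.0149]]
corners [[0.6028 0.2619 0.012 ]
 [0.5951 0.174  0.012 ]
 [0.4038 0.1578 0.012 ]
 [0.4182 0.3126 0.012 ]]
balls side [[0.5624 0.2251 0.028 ]
 [0.4546 0.1992 0.028 ]]
side hole [[0.5072 0.2299 0.012 ]]
balls fit (np.float64(-5.313248162365603), array([0.5051, 0.2254]), array([[-0.0007, -0.    ],
       [ 0.0001, -0.0007],
       [ 0.0005,  0.0008]]))
corner fit (np.float64(-5.239112190716713), array([0.505 , 0.2266]), array([[-0.0008,  0.0002],
       [-0.0005, -0.0001],
       [ 0.0005,  0.0002],
       [ 0.0007, -0.0004]]))
bush screw tops [[ 0.6322  0.041   0.045 ]
 [ 0.5272 -0.0055  0.045 ]] [[ 0.6323  0.0398  0.0442]
 [ 0.5271 -0.0102  0.042 ]]
bar top [[0.6048 0.0259 0.068 ]
 [0.5544 0.0055 0.068 ]
 [0.5798 0.0158 0.068 ]] [[ 0.605   0.0237  0.0666]
 [ 0.5545 -0.0007  0.0642]
 [ 0.5802  0.0093  0.0639]]
```

step_arm --motion '[[[0,0,-6.7,-5,2,-10,87],[0,0,-13.4,-9,4,-20,87],[0,0,-20.1,-14,6,-30,87],[0,0,-26.8,-18,8,-40,87],[0,0,-33.5,-23,10,-50,87],[0,0,-40.2,-27,12,-60,87],[0,0,-46.9,-32,14,-70,87],[0,0,-53.6,-36,15,-80,87],[0,0,-60.3,-41,16,-90,87],[0,0,-67,-45,17,-100,87],[0,0,-67,-45,17,-105,87],[0,0,-67,-45,17,-105,87]]]'

```text
time_s: 1.1
position: [0.5794, 0.0171, 0.2983]
tcp_rot: [[-0.003, 0.919, 0.393], [0.001, 0.393, -0.919], [-1.0, -0.003, -0.002]]
force: [0.2, 0.1, -0.3]
opening: 1.0
```

```bash
python3 - <<'E'
from rig import bot
from h import *
s=bot.read_state();print(s["position"],s["joint_positions"],s["force"])
c=bot.capture("side");np.savez("side1.npz",**c)
crop(c,220,60,420,270,2.8,"pics/s1.png")
E
```

```text
[0.57939901 0.01711284 0.29831763] [-9.34777367e+00  3.48922765e+01  9.40433748e+01 -2.73444637e-03
  5.12550651e+01  5.74825542e+01] [ 0.18508783  0.08565272 -0.29585184]
```

View pics/s1.png

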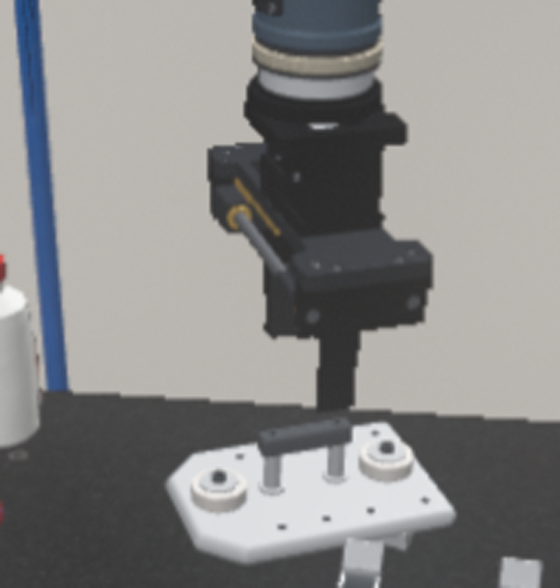

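step_arm --motion '[[[0,0,0,0,0,-20,87],[0,0,0,0,0,-40,87],[0,0,0,0,0,-58,87],[0,0,0,0,0,-70,87],[0,0,0,0,0,-74,87],[0,0,0,0,0,-74,87],[0,0,0,0,0,-74,87]]]'

```text
time_s: 1.73
position: [0.5805, 0.017, 0.2263]
tcp_rot: [[0.001, 0.92, 0.391], [-0.0, 0.391, -0.92], [-1.0, 0.001, 0.001]]
force: [0.6, 0.1, 0.8]
opening: 1.002
```

```bash
python3 - <<'E'
from rig import bot
from h import *
s=bot.read_state();print(s["position"],s["force"])
c=bot.capture("side");np.savez("side2.npz",**c)
crop(c,220,100,420,270,2.8,"pics/s2.png")
E
```

```text
[0.58049238 0.01695754 0.22628048] [0.57507479 0.05955774 0.75150322]
```

View pics/s2.png

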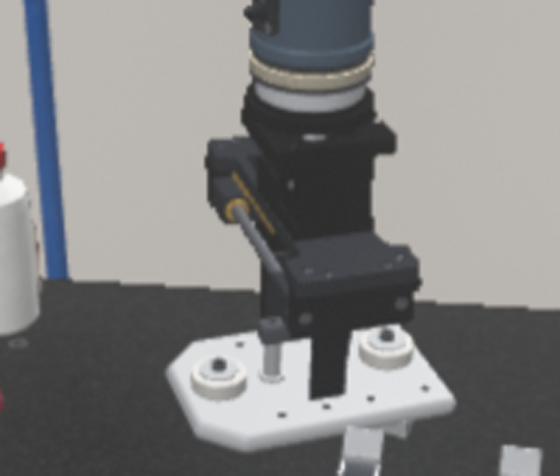

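step_arm --motion '[[[0,0,0,0,0,-2,60],[0,0,0,0,0,-2,40],[0,0,0,0,0,-2,30],[0,0,0,0,0,-2,20],[0,0,0,0,0,-2,10],[0,0,0,0,0,-2,5],[0,0,0,0,0,-2,5],[0,0,0,0,0,-2,5],[0,0,0,0,0,-2,5],[0,0,0,0,0,-2,5],[0,0,0,0,0,-2,5],[0,0,0,0,0,-2,5]]]'

```text
time_s: 2.78
position: [0.5804, 0.0166, 0.2238]
tcp_rot: [[0.001, 0.92, 0.391], [-0.001, 0.391, -0.92], [-1.0, 0.001, 0.001]]
force: [0.4, -2.9, -1.7]
opening: 0.172
```

step_arm --motion '[[[0,0,0,0,0,2,5],[0,0,0,0,0,6,5],[0,0,0,0,0,14,5],[0,0,0,0,0,26,5],[0,0,0,0,0,40,5],[0,0,0,0,0,56,5],[0,0,0,0,0,72,5],[0,0,0,0,0,88,5],[0,0,0,0,0,100,5],[0,0,0,0,0,108,5],[0,0,0,0,0,110,5],[0,0,0,0,0,110,5]]]'

```text
time_s: 3.78
position: [0.5799, 0.0172, 0.3347]
tcp_rot: [[0.001, 0.92, 0.391], [-0.0, 0.391, -0.92], [-1.0, 0.001, 0.001]]
force: [0.3, -0.0, -6.2]
opening: 0.159
```

```bash
python3 - <<'E'
from rig import bot
from h import *
s=bot.read_state();print(s["position"],s["force"],s["moment"],s["opening"])
c=bot.capture("side");np.savez("side3.npz",**c)
crop(c,220,40,420,240,2.8,"pics/s3.png")
E
```

```text
[0.57985519 0.01716632 0.33467609] [ 0.26582778 -0.01514537 -6.16376085] [0.00787363 0.0552028  0.00107528] 0.1591225361437306
```

View pics/s3.png

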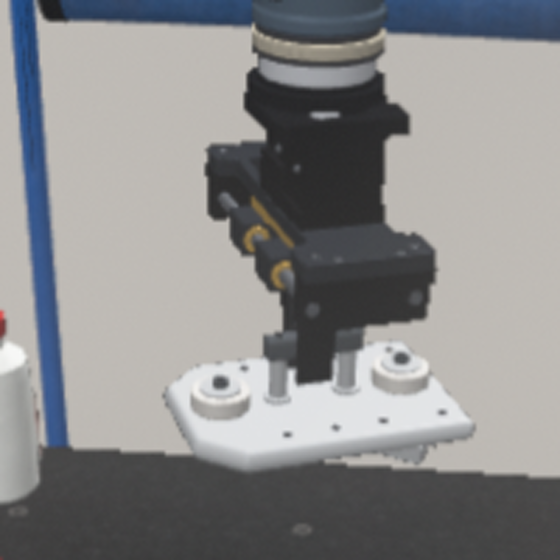

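step_arm --motion '[[[0,0,-1,-3,7,0,5],[0,0,-3,-8,22,0,5],[0,0,-6,-16,45,0,5],[0,0,-9.5,-25,71,0,5],[0,0,-13,-34,97,0,5],[0,0,-16.5,-43,123,0,5],[0,0,-20,-52,149,0,5],[0,0,-23,-60,172,0,5],[0,0,-26,-68,194,0,5],[0,0,-27.7,-73,207,0,5],[0,0,-28.3,-74,211,0,5],[0,0,-28.3,-74,211,0,5]]]'

```text
time_s: 4.83
position: [0.5053, 0.2289, 0.3329]
tcp_rot: [[-0.002, 0.996, -0.09], [-0.001, -0.09, -0.996], [-1.0, -0.002, 0.001]]
force: [1.5, 0.0, -5.5]
opening: 0.159
```

step_arm --motion '[[[0,0,0,0,0,0,5],[0,0,0,0,0,-10,5],[0,0,0,0,0,-14,5],[0,0,0,0,0,-14,5],[0,0,0,0,0,-14,5]]]'

```text
time_s: 5.25
position: [0.506, 0.2272, 0.3189]
tcp_rot: [[-0.002, 0.996, -0.093], [-0.001, -0.093, -0.996], [-1.0, -0.002, 0.001]]
force: [-0.1, 0.3, -4.9]
opening: 0.158
```

```bash
python3 - <<'E'
from rig import bot
from h import *
s=bot.read_state();print(s["position"],s["force"],s["tcp_rot"],s["opening"])
c=bot.capture("side");np.savez("side4.npz",**c)
crop(c,260,110,460,400,2,"pics/s4.png")
c=bot.capture("top");np.savez("top4.npz",**c)
crop(c,200,180,350,330,4,"pics/t4.png")
E
```

```text
[0.50604233 0.22722976 0.31892132] [-0.13822553  0.33273455 -4.85458814] [[-1.86573773e-03  9.95618196e-01 -9.34929262e-02]
 [-5.24528853e-04 -9.34940504e-02 -9.95619700e-01]
 [-9.99998122e-01 -1.80852550e-03  6.96665848e-04]] 0.1584550397201514
```

View pics/s4.png

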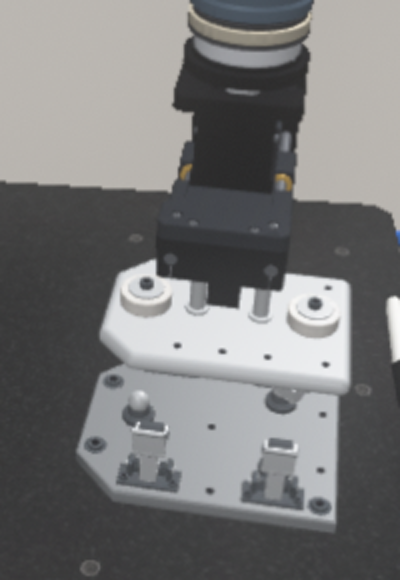

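View pics/t4.png

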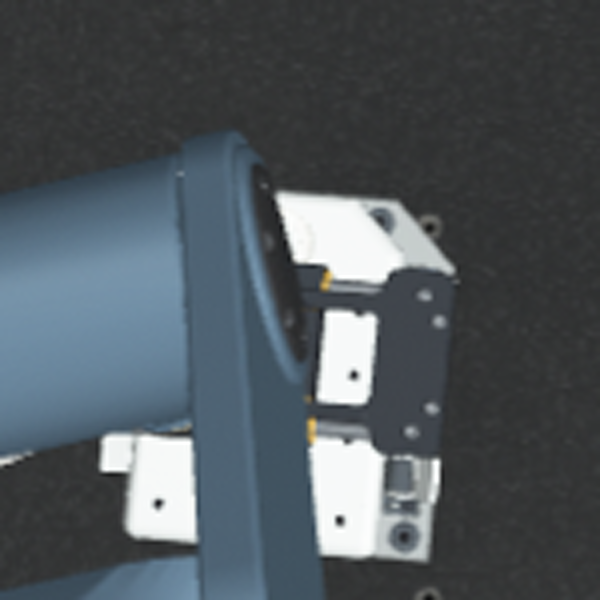

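```bash
python3 - <<'E'
from h import *
np.set_printoptions(precision=4,suppress=True)
s=load("side4.npz");t=load("top4.npz")
crop(s,310,240,440,285,6,"pics/s4b.png")
def cr(p,x0,y0,k): return (np.array(p,float)+.5)/k+[x0,y0]-.5
z=.3189-.1635+.0007
P=onz(s,cr([(146,282),(314,302)],260,110,2),z-.016);print(P,P.mean(0),np.linalg.norm(P[0]-P[1]))
B=onz(s,cr([(211,426)],260,110,2),.012);print("hole",B, "balls",onz(s,cr([(138,400)],260,110,2),.028))
# base corners right side/rear
C=onz(s,cr([(113,499),(334,523)],260,110,2),.012);print("base -? corners",C)
# top: rear edge of plate and holes
print("top holes",onz(t,cr([(158,504),(340,521),(354,375)],200,180,4),z-.035))
print("rear base hole",onz(t,cr([(404,537),(382,220)],200,180,4),.014))
E
```

```text
[[0.561  0.2276 0.1401]
 [0.4469 0.2375 0.1401]] [0.5039 0.2325 0.1401] 0.11457481856413813
hole [[0.5074 0.2295 0.012 ]] balls [[0.5634 0.2241 0.028 ]]
base -? corners [[0.574  0.3097 0.012 ]
 [0.4216 0.3164 0.012 ]]
top holes [[0.4371 0.2772 0.1211]
 [0.4292 0.1911 0.1211]
 [0.4973 0.1849 0.1211]]
rear base hole [[0.4162 0.1703 0.014 ]
 [0.5844 0.1826 0.014 ]]
```

View pics/s4b.png

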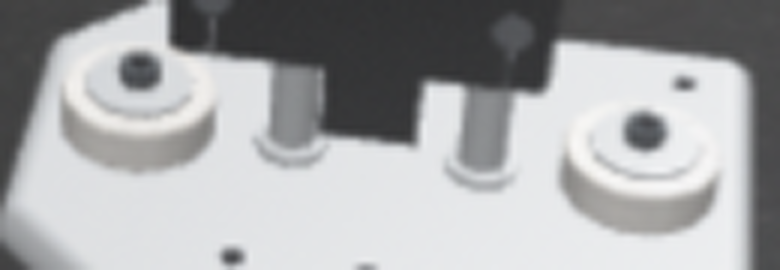

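```bash
python3 - <<'E'
from h import *
np.set_printoptions(precision=4,suppress=True)
t=load("top4.npz")
cv2.imwrite("pics/t4b.png",np.hstack([cv2.resize(np.ascontiguousarray(t["frame"][y:y+35,x:x+50,::-1]),None,fx=8,fy=8,interpolation=cv2.INTER_NEAREST) for x,y in((262,222),(262,292))][:2]))
g=t["frame"].astype(int).sum(2)/3
# front edge columns 272..287, rear edge 236..246, 282..292 ; print profiles
for c in (272,276,280,284): print(c,[int(v) for v in g[224:236,c]])
for c in (238,242,246,284,288,291): print(c,[int(v) for v in g[308:324,c]])
print([int(v) for v in g[312,226:240]],[int(v) for v in g[300,288:302]])
E
```

```text
272 [52, 53, 50, 77, 172, 229, 244, 248, 246, 250, 251, 250]
276 [51, 52, 52, 62, 132, 220, 239, 248, 248, 248, 248, 246]
280 [50, 51, 49, 54, 93, 205, 235, 246, 248, 248, 248, 248]
284 [50, 48, 49, 49, 77, 174, 229, 243, 249, 248, 248, 248]
238 [247, 247, 247, 246, 242, 234, 192, 53, 53, 52, 52, 72, 113, 117, 118, 117]
242 [247, 247, 247, 247, 244, 238, 210, 80, 54, 54, 59, 87, 120, 124, 128, 128]
246 [248, 247, 247, 247, 246, 241, 226, 140, 53, 53, 67, 107, 129, 130, 131, 132]
284 [230, 72, 64, 176, 248, 248, 248, 248, 244, 238, 208, 65, 51, 51, 51, 50]
288 [248, 248, 248, 248, 248, 248, 248, 248, 246, 241, 227, 139, 55, 55, 54, 54]
291 [251, 251, 251, 251, 251, 251, 252, 252, 251, 248, 232, 111, 53, 51, 51, 50]
[53, 52, 51, 52, 61, 125, 205, 235, 240, 240, 242, 242, 242, 242] [248, 248, 248, 249, 251, 250, 237, 180, 81, 82, 97, 105, 106, 106]
```

View pics/t4b.png

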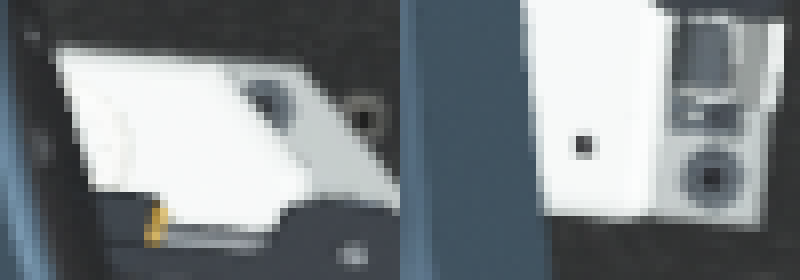

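```bash
python3 - <<'E'
from h import *
np.set_printoptions(precision=4,suppress=True)
t=load("top4.npz");s=load("side4.npz");s3=load("side3.npz")
z=.1561
R=onz(t,[(238,314.5),(246,315.4),(284,318.6),(288,319.1)],z-.042)
u=np.array([np.cos(np.radians(5.36)),-np.sin(np.radians(5.36))]);v=np.array([-u[1],u[0]])
g=np.array([.506,.2272])
print("rear along/lat from TCP",(R[:,:2]-g)@u)
L=onz(t,[(230.9,312),(295.6,300)],z-.042);print("sides lat",(L[:,:2]-g)@v)
F=onz(t,[(272,228.7),(276,228.8),(280,229.2),(284,229.6)],z-.042);print("front",(F[:,:2]-g)@u)
def cr(p,x0,y0,k): return (np.array(p,float)+.5)/k+[x0,y0]-.5
uv=cr([(140,70),(645,130)],310,240,6)
P=onz(s,uv,z-.016)[:,:2]-g;print("s4 screws",P@u,P@v)
o,d=ray(s,uv);
# depth z heights of plate and screws
print(dep(s,cr([(400,200),(100,240),(700,200)],310,240,6)), "expect z",z-.035)
uv=cr([(220,382),(401,357)],220,40,2.8);u3=np.array([.92,.391]);v3=np.array([-.391,.92])
P=onz(s3,uv,.1719-.016)[:,:2]-[.5799,.0172];print("s3 screws",P@u3,P@v3)
s0=load("side0.npz");P=onz(s0,cr([(93,100),(291,66)],270,200,3.3),.045)[:,:2]-[.5804,.0166];print("s0",P@u3,P@v3)
E
```

```text
rear along/lat from TCP [-0.0904 -0.0906 -0.0897 -0.0899]
sides lat [ 0.0592 -0.0612]
front [0.0782 0.0787 0.0786 0.0784]
s4 screws [ 0.0543 -0.0603] [0.0066 0.0058]
[[0.4997 0.2431 0.119 ]
 [0.5665 0.2656 0.1195]
 [0.4328 0.2448 0.1262]] expect z 0.12109999999999999
s3 screws [ 0.0583 -0.0566] [0.0082 0.0071]
s0 [ 0.0572 -0.0576] [0.0022 0.0004]
```

step_arm --motion '[[[0,0,0,2,-0.5,0,5],[0,0,0,4.5,-1,-3,5],[0,0,0,4.5,-1,-8,5],[0,0,0,4.5,-1,-15,5],[0,0,0,4.5,-1,-23,5],[0,0,0,4.5,-1,-30,5],[0,0,0,4.5,-1,-36,5],[0,0,0,4.5,-1,-39,5],[0,0,0,4.5,-1,-40,5],[0,0,0,4.5,-1,-40,5],[0,0,0,4.5,-1,-40,5]]]'

```text
time_s: 6.27
position: [0.5102, 0.227, 0.2794]
tcp_rot: [[-0.001, 0.996, -0.092], [-0.0, -0.092, -0.996], [-1.0, -0.001, 0.0]]
force: [-0.6, 0.3, -8.1]
opening: 0.157
```

```bash
python3 - <<'E'
from rig import bot
from h import *
s=bot.read_state();print(s["position"],s["force"],s["moment"],s["opening"])
c=bot.capture("side");np.savez("side5.npz",**c)
crop(c,295,250,445,390,4,"pics/s5.png")
c=bot.capture("top");np.savez("top5.npz",**c)
crop(c,210,200,340,330,4.5,"pics/t5.png")
E
```

```text
[0.51018603 0.22704507 0.27942686] [-0.60181639  0.31852664 -8.06561295] [ 0.01735758  0.1300339  -0.00059972] 0.15735654705552896
```

View pics/s5.png

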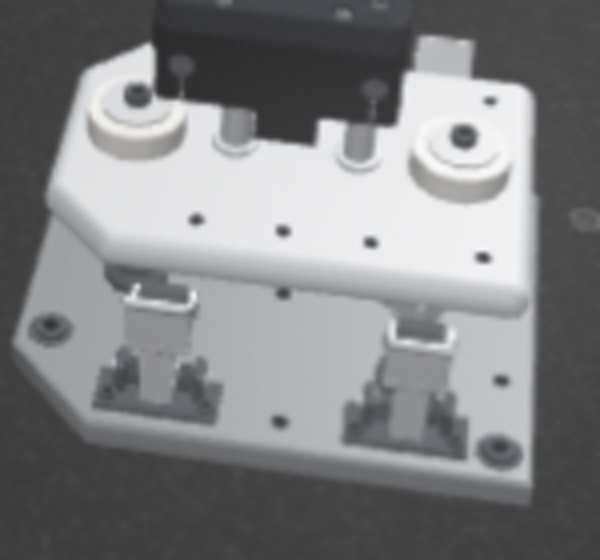

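View pics/t5.png

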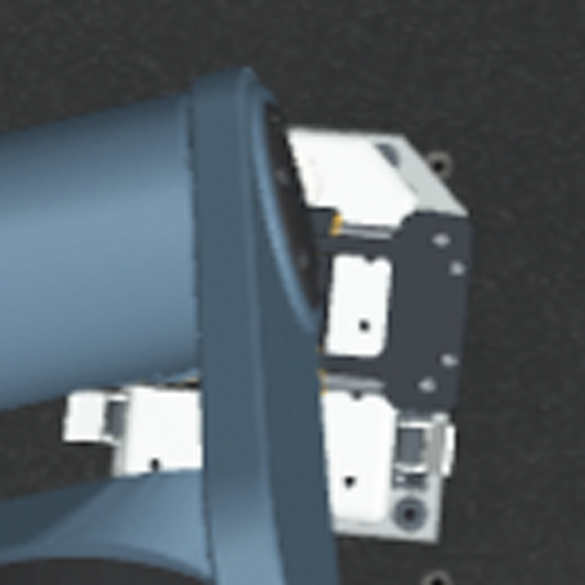

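```bash
python3 - <<'E'
from h import *
np.set_printoptions(precision=4,suppress=True)
t=load("top5.npz");s=load("side5.npz");z=.1166
g=t["frame"].astype(int).sum(2)/3
for c in (240,246,286,290): print(c,[int(v) for v in g[300:324,c]])
for c in (278,284): print(c,[int(v) for v in g[222:240,c]])
for r in (296,304,309): print(r,[int(v) for v in g[r,226:244]],[int(v) for v in g[r,286:302]])
def cr(p,x0,y0,k): return (np.array(p,float)+.5)/k+[x0,y0]-.5
u=np.array([np.cos(np.radians(5.3)),-np.sin(np.radians(5.3))]);v=np.array([-u[1],u[0]])
P=onz(s,cr([(137,93),(463,134)],295,250,4),z-.016)[:,:2];b=np.array([.5073,.2297])
print("side screws rel base",(P-b)@u,(P-b)@v)
H=onz(t,cr([(155,465),(349,482)],210,200,4.5),z-.035)[:,:2]; b=np.array([.505,.2268])
print("top holes rel base",(H-b)@u,(H-b)@v)
E
```

```text
240 [248, 248, 248, 248, 242, 164, 98, 100, 105, 111, 114, 113, 116, 117, 119, 120, 120, 122, 123, 126, 126, 119, 104, 103]
246 [248, 248, 247, 232, 186, 112, 113, 118, 122, 126, 126, 127, 128, 129, 130, 130, 132, 133, 135, 135, 136, 137, 133, 114]
286 [249, 249, 249, 249, 249, 244, 177, 190, 233, 249, 249, 249, 248, 244, 233, 202, 204, 192, 122, 59, 61, 56, 53, 52]
290 [249, 249, 249, 249, 249, 249, 249, 249, 249, 249, 249, 249, 249, 246, 239, 217, 184, 200, 166, 75, 53, 49, 49, 51]
278 [53, 57, 52, 53, 51, 60, 109, 186, 232, 246, 249, 249, 247, 243, 245, 250, 250, 250]
284 [54, 55, 51, 49, 49, 50, 71, 153, 219, 240, 249, 249, 249, 249, 249, 249, 249, 249]
296 [246, 245, 245, 244, 244, 237, 187, 152, 135, 108, 114, 148, 209, 241, 248, 248, 248, 249] [249, 249, 249, 249, 249, 249, 249, 249, 251, 252, 247, 203, 83, 94, 105, 108]
304 [55, 52, 54, 59, 60, 54, 53, 55, 82, 144, 176, 194, 231, 243, 242, 240, 231, 171] [249, 249, 249, 249, 249, 249, 249, 250, 252, 249, 216, 123, 139, 181, 209, 203]
309 [69, 70, 71, 71, 71, 78, 88, 100, 104, 103, 102, 101, 103, 105, 111, 114, 116, 117] [249, 249, 249, 249, 249, 249, 249, 251, 251, 244, 226, 204, 205, 201, 179, 160]
side screws rel base [ 0.0579 -0.057 ] [0.0026 0.0023]
top holes rel base [-0.0684 -0.0678] [ 0.0434 -0.0423]
```

step_arm --motion '[[[0,0,0,0,-1,-1,5],[0,0,0,0,-1,-3,5],[0,0,0,0,-1,-5,5],[0,0,0,0,-1,-6.5,5],[0,0,0,0,-1,-8,5],[0,0,0,0,-1,-9,5],[0,0,0,0,-1,-10,5],[0,0,0,0,-1,-11,5],[0,0,0,0,-1,-12,5],[0,0,0,0,-1,-12,5]]]'

```text
time_s: 7.2
position: [0.5116, 0.2262, 0.2691]
tcp_rot: [[0.004, 0.996, -0.092], [0.001, -0.092, -0.996], [-1.0, 0.004, -0.001]]
force: [0.7, -1.0, 4.9]
opening: 0.153
```

step_arm --motion '[[[0,0,0,0,0,-1,5],[0,0,0,0,0,-2,5],[0,0,0,0,0,-3,5],[0,0,0,0,0,-4,5],[0,0,0,0,0,-5,5],[0,0,0,0,0,-6,5],[0,0,0,0,0,-7,5],[0,0,0,0,0,-7,5]]]'

```text
time_s: 7.87
position: [0.5098, 0.226, 0.2594]
tcp_rot: [[-0.003, 0.996, -0.092], [-0.0, -0.092, -0.996], [-1.0, -0.003, 0.001]]
force: [0.3, 2.5, -9.0]
opening: 0.156
```

```bash
python3 - <<'E'
from rig import bot
from h import *
s=bot.read_state();print(s["position"],s["force"],s["moment"],s["opening"])
c=bot.capture("side");np.savez("side6.npz",**c)
crop(c,295,250,445,390,4,"pics/s6.png")
c=bot.capture("top");np.savez("top6.npz",**c)
crop(c,210,200,340,330,4.5,"pics/t6.png")
E
```

```text
[0.50983469 0.22598376 0.25943968] [ 0.31824322  2.45292328 -8.97944107] [ 0.30442936 -0.01491879 -0.01221891] 0.15615802004776408
```

View pics/s6.png

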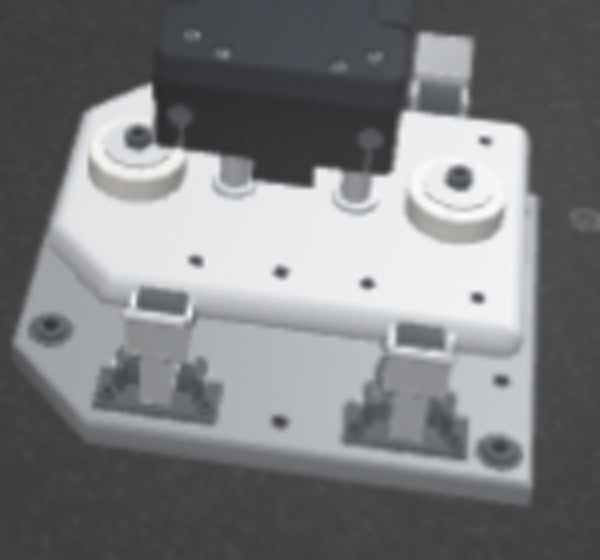

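View pics/t6.png

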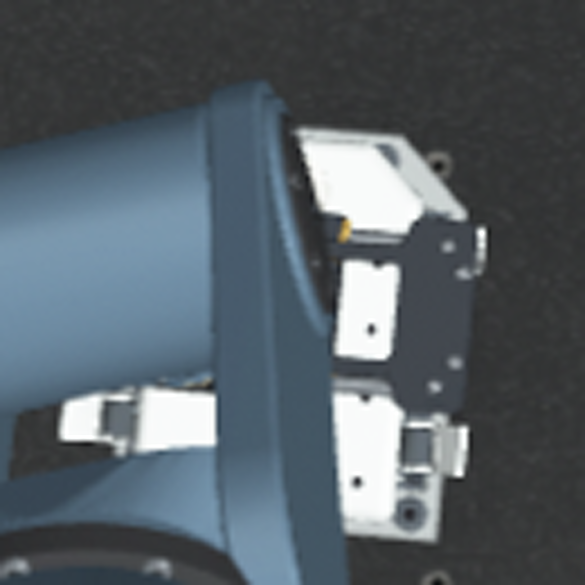

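step_arm --motion '[[[0,0,0,0,0,-1,5],[0,0,0,0,0,-2,5],[0,0,0,0,0,-3,5],[0,0,0,0,0,-4,5],[0,0,0,0,0,-4.5,5],[0,0,0,0,0,-5,5],[0,0,0,0,0,-5,5]]]'

```text
time_s: 8.55
position: [0.5103, 0.226, 0.2552]
tcp_rot: [[-0.001, 0.996, -0.092], [-0.0, -0.092, -0.996], [-1.0, -0.001, 0.0]]
force: [0.8, 2.8, -12.4]
opening: 0.161
```

step_arm --motion '[[[0,0,0,0,0,-0.5,5],[0,0,0,0,0,-1,5],[0,0,0,0,0,-1.5,5],[0,0,0,0,0,-2,5],[0,0,0,0,0,-2.5,5],[0,0,0,0,0,-2.5,5]]]'

```text
time_s: 9.05
position: [0.5103, 0.2264, 0.2538]
tcp_rot: [[0.0, 0.996, -0.093], [0.001, -0.093, -0.996], [-1.0, 0.0, -0.001]]
force: [-1.5, 3.7, -4.9]
opening: 0.155
```

step_arm --motion '[[[0,0,0,0,0,-1,5],[0,0,0,0,0,-2,5],[0,0,0,0,0,-3,5],[0,0,0,0,0,-3,5],[0,0,0,0,0,-3,5]]]'

```text
time_s: 9.47
position: [0.5102, 0.2265, 0.2534]
tcp_rot: [[0.001, 0.996, -0.092], [0.001, -0.092, -0.996], [-1.0, 0.001, -0.001]]
force: [-6.5, 2.2, 14.6]
opening: 0.152
```

```bash
python3 - <<'E'
from rig import bot
from h import *
s=bot.read_state();print(s["position"],s["force"],s["moment"],s["opening"])
c=bot.capture("side");np.savez("side7.npz",**c)
crop(c,295,250,445,390,4,"pics/s7.png")
c=bot.capture("top");np.savez("top7.npz",**c)
crop(c,210,200,340,330,4.5,"pics/t7.png")
E
```

```text
[0.51023875 0.22648482 0.25340484] [-6.52024565  2.22278885 14.61567492] [ 0.64873138  1.23695803 -0.05951703] 0.15177041376571512
```

View pics/s7.png

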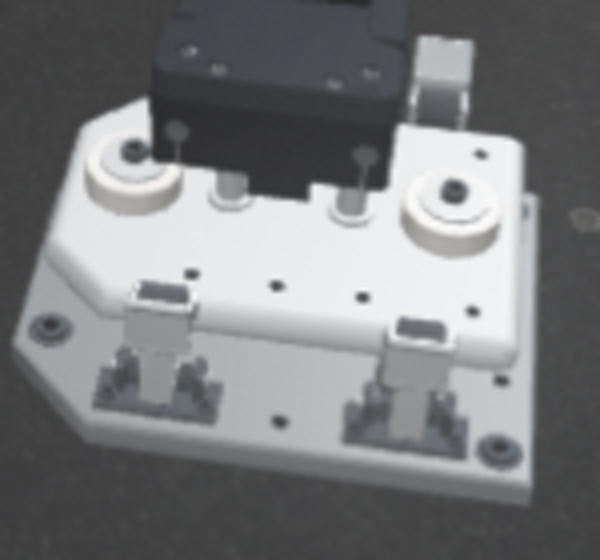

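View pics/t7.png

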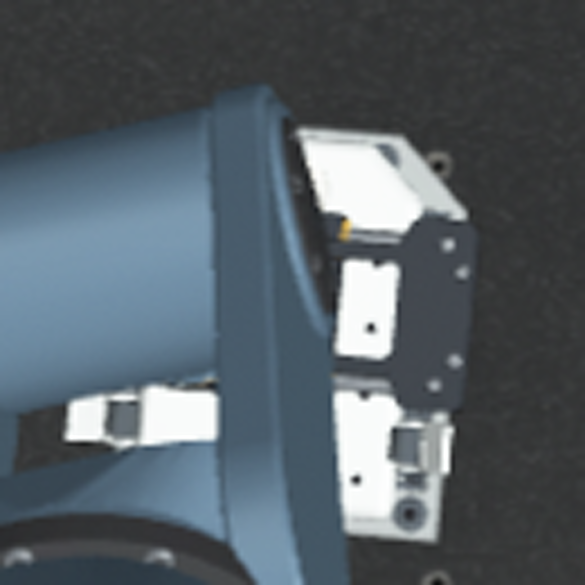

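step_arm --motion '[[[0,0,0,0,0,1,5],[0,0,0,0,0,2,5],[0,0,0,0,0,2.5,5],[0,0,0,0,0,2.5,16],[0,0,0,0,0,2.5,20],[0,0,0,0,0,2.5,30],[0,0,0,0,0,2.5,40],[0,0,0,0,0,2.5,50],[0,0,0,0,0,2.5,50],[0,0,0,0,0,2.5,50]]]'

```text
time_s: 10.4
position: [0.5106, 0.2259, 0.2528]
tcp_rot: [[0.0, 0.996, -0.092], [-0.0, -0.092, -0.996], [-1.0, 0.0, 0.0]]
force: [0.1, -0.5, 0.6]
opening: 0.515
```

step_arm --motion '[[[0,0,0,0,0,3,50],[0,0,0,0,0,10,50],[0,0,0,0,0,22,50],[0,0,0,0,0,38,50],[0,0,0,0,0,58,50],[0,0,0,0,0,80,50],[0,0,0,0,0,100,50],[0,0,0,10,-20,120,50],[0,0,0,25,-50,130,50],[0,0,0,40,-80,140,50],[0,0,0,55,-110,140,50],[0,0,0,70,-140,140,50]]]'

```text
time_s: 11.4
position: [0.5809, 0.0849, 0.3946]
tcp_rot: [[0.003, 0.996, -0.092], [-0.0, -0.092, -0.996], [-1.0, 0.003, -0.0]]
force: [0.7, 0.5, -0.0]
opening: 0.577
```

step_arm --motion '[[[0,0,0,10,-30,0,50],[0,0,0,20,-60,0,50],[0,0,0,30,-80,0,50],[0,0,0,40,-90,0,50],[0,0,0,40,-90,0,50],[0,0,0,40,-90,0,50]]]'

```text
time_s: 11.9
position: [0.6204, -0.0044, 0.393]
tcp_rot: [[-0.0, 0.996, -0.094], [0.0, -0.094, -0.996], [-1.0, -0.0, -0.0]]
force: [-0.1, 0.3, -0.1]
opening: 0.577
```

```bash
python3 - <<'E'
from rig import bot
from h import *
s=bot.read_state();print(s["position"],s["force"],s["moment"],s["opening"])
c=bot.capture("side");np.savez("side8.npz",**c)
crop(c,295,230,445,390,3.7,"pics/s8.png")
c=bot.capture("top");np.savez("top8.npz",**c)
crop(c,210,200,340,330,4.5,"pics/t8.png")
E
```

```text
[ 0.6203722  -0.00440137  0.39296132] [-0.07724358  0.31461429 -0.05693125] [0.10010334 0.1248858  0.03587783] 0.577389430988037
```

View pics/s8.png

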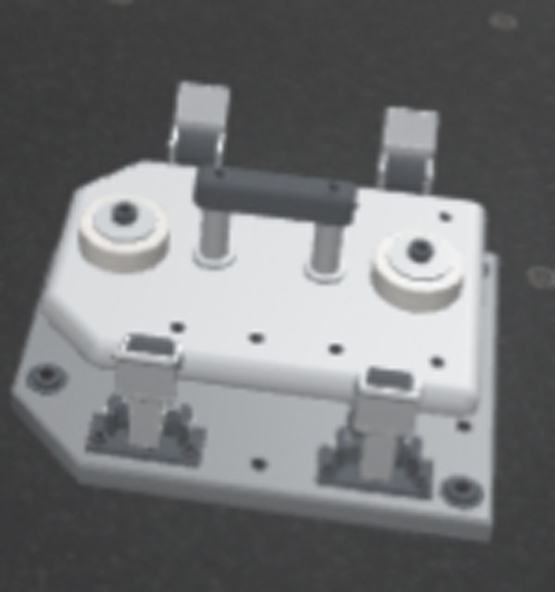

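View pics/t8.png

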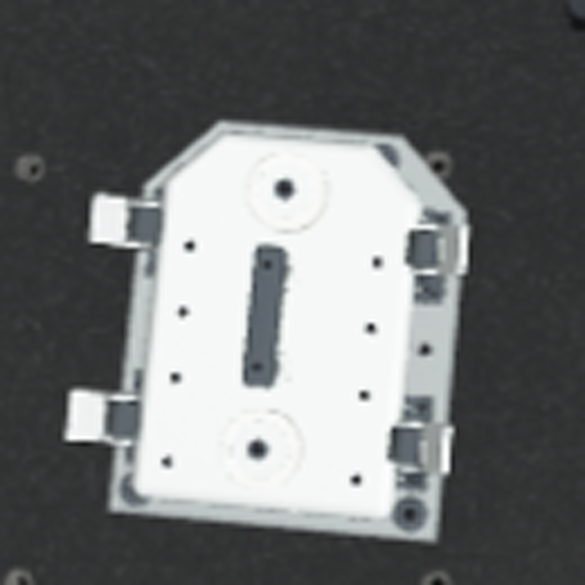

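```bash
python3 - <<'E'
from h import *
np.set_printoptions(precision=4,suppress=True)
def cr(p,x0,y0,k): return (np.array(p,float)+.5)/k+[x0,y0]-.5
t=load("top8.npz");t0=load("top0.npz");s=load("side8.npz")
u=np.array([np.cos(np.radians(5.27)),-np.sin(np.radians(5.27))]);v=np.array([-u[1],u[0]])
P=onz(t,cr([(285,188),(258,449)],210,200,4.5),.0913-.016)[:,:2];print("top screws",(P-[.505,.2268])@u,(P-[.505,.2268])@v)
P=onz(s,cr([(125,213),(420,250)],295,230,3.7),.0913-.016)[:,:2];print("side screws",(P-[.5073,.2297])@u,(P-[.5073,.2297])@v)
d=t["range_z"];
for n,q in(("plate front L",(200,220)),("front R",(370,230)),("rear L",(195,480)),("rear R",(340,480)),("mid",(330,350))):
    x,y=np.round(cr([q],210,200,4.5)[0]).astype(int)
    pts=np.array([dep(t,[(a,b)])[0] for a in range(x-2,x+3) for b in range(y-2,y+3)]);print(n,np.median(pts[:,2]))
for n,r,c0,c1 in(("L2",250,224,240),("L1",292,220,240),("R2",255,298,318),("R1",298,294,314)):
    for c in(t0,t): print(n,[int(x) for x in c["frame"][r-3:r+1,c0:c1].astype(int).sum(2).mean(0)/3])
E
```

```text
top screws [ 0.0586 -0.0575] [-0.0002 -0.    ]
side screws [ 0.0576 -0.0569] [0.0038 0.003 ]
plate front L 0.05688890727608242
front R 0.056415424282600046
rear L 0.05776382063152752
rear R 0.05694806758787563
mid 0.05744861909182497
L2 [52, 52, 54, 53, 49, 52, 174, 240, 240, 239, 239, 238, 241, 232, 159, 81]
L2 [52, 52, 54, 52, 49, 59, 188, 244, 239, 239, 239, 238, 240, 228, 135, 78]
L1 [54, 53, 51, 52, 52, 145, 230, 240, 240, 239, 238, 238, 233, 188, 99, 78, 96, 108, 102, 98]
L1 [54, 52, 51, 52, 60, 180, 244, 241, 240, 239, 238, 240, 232, 154, 78, 82, 98, 106, 101, 93]
R2 [199, 175, 108, 70, 86, 100, 105, 104, 101, 154, 181, 153, 153, 147, 227, 230, 56, 48, 48, 49]
R2 [246, 236, 162, 68, 84, 98, 105, 104, 103, 147, 172, 151, 152, 146, 224, 228, 67, 47, 48, 49]
R1 [153, 164, 96, 70, 86, 99, 102, 102, 104, 155, 181, 152, 153, 146, 228, 233, 63, 51, 49, 50]
R1 [247, 241, 189, 66, 82, 96, 102, 102, 104, 131, 154, 152, 152, 153, 208, 226, 133, 50, 48, 50]
```

```bash
python3 -c "
from rig import bot
print(bot.hand_in())"
```

```text
the job is handed in; nothing more can be done
None
```

The pallet is on the three-ball base, cut-corner end over cut-corner end. I gripped it by the handle, lowered it on and pressed until it sat home. Then I let go, backed the arm off and handed in at about 12 s.

- **Rollers:** The wrist force rose to about +5 N, then turned to a downward pull of −9 to −12 N, as expected when the rollers snap over the edge. In the final pictures all four levers stand only 0.2 to 0.8 mm outward of rest, about 0.005 to 0.015 rad by eye. At that scale the smallest are at the limit of what the pictures can show.
- **Seating:** At the end it was stiff: the last 3 mm of commanded press moved it only 0.4 mm and raised the force to 14.6 N. The handle was at about 91 mm; home is 91.3 mm.
- **Position, top camera:** After release it is centred on the base within about 0.6 mm. The plate top reads 56.4 to 57.8 mm at five spots, against 56.3 mm expected.
- **Disagreement:** The side camera shows a sideways offset of about 3.4 mm. It read to the same side while the pallet still hung from the gripper. I put it down to that camera's calibration and trusted the top camera.

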